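# Close the screw tin on the pallet-wood step

## Robot

A 6-joint arm with a two-finger parallel gripper is mounted at the origin on the work surface. World frame = base frame: x ahead of the robot, y to its left, z up, the work surface at z = 0. Lengths are in mm, angles in rad, forces in N, time in s.
With the tool pointing down it reaches from about 300 to 775 mm from the base axis. Payload 14.6 kg.
Tool frame: the origin (TCP) lies between the finger pads; the fingertips stand 8 mm ahead of it and the grasp point (between the pads) lies 11 mm behind it; z points along the fingers, y is the direction in which the jaws open and shut (so a half turn about z gives the same grasp; the last joint's range is limited). The gripper opens to 94 mm and grips with 3 to 60 N. Pads are 16 mm wide; open, the fingers measure 119 mm over their backs; the gripper's body (75 mm by 177 mm) begins 78 mm behind the grasp point.
Start: joints at [-1.369, 0.3, 1.521, -0, 1.321, -0.067], TCP at [146.059, -530.241, 213.446] pointing down, gripper open.
Joint ranges: [-3.03, 3.03], [-0.79, 2.21], [0.23, 2.52], [-1.04, 4.18], [0, 3.07], [-2.55, 2.55]. Speed limits (rad/s): [2.22, 2.22, 2.57, 3.14, 3.14, 3.14].

## Interface

Orientations are given as [roll, pitch, yaw] about the fixed x, y, z axes, in that order (R = Rz(yaw) Ry(pitch) Rx(roll)).
In Python, from cell import manip gives the robot as it stands. The module is installed in compiled form; this text tells all that it offers.
- The arm moves only by the tool send_rows, never from a script. Its argument "series" is a list that holds one entry, the list of rows, each a list of 5 numbers: the opening, from 0 (shut) to 1 (fully open), then the shift along the tool's x, y, z in mm, then the turn about the tool's z in degrees. In form: [[[gripper, dx, dy, dz, roll], ...]]. A call has 1 to 10 rows; each row is the pose to reach, as a shift and turn from the pose commanded when the call began, along the tool's axes at that moment; what a row does not reach only later rows make up. A row lasts 1/10 s, in which the tool goes at most 50 mm and 8.59 degrees, less where a joint would pass 70% of its speed; a pose out of reach is approached as far as the arm can. A call with a gripper value outside its range is refused whole. The fingers move at their own pace and stop on an object; "newtons" is the grip in N (left out, the last holds). Time passes only in rows, so rows that repeat a pose let the fingers close. It gives the time, the measured TCP pose, the force and the opening at its end, in the units of the state.
- manip.read_state(): the state, without advancing time (a new reading comes with each control period).
- manip.camera(name): name is "side" or "top"; returns a dict with "img" (480x640x3 uint8, red, green, blue), "vfov" (degrees; the focal length in pixels is half the picture's height over the tangent of half this angle, whatever the lens; pixels are square), "cx", "cy" (the principal point, pixels), "pose" (4x4, takes a point from camera to world coordinates). Camera axes: x right, y down, z forward; pixel columns grow to the right and rows downward; lengths in mm; the calibration is good to about 2 mm. A picture is of the moment at which its call begins. There is no depth.
- manip.sign_off(): hands the job in, once; it reports no verdict.
Trained networks look in a picture, given as the dict that the camera call returned (one of the last four; its "shot" number tells which), for a name from the list of things; names that differ only in an ending like _2 or _b are one class to them, and where a whole thing is asked for, a point or a joint stands for the part that bears it (a point fixed in the world has none). Each returns a list of dicts, best first, with "conf" (0 to 1); they miss things now and then, are a little off and sometimes report something else, mostly with a low value. They report only what shows in the picture. A call takes as long as a camera call. They do not tell look-alikes from the thing itself.
- manip.find_in(target, picture): "rect" ([left, top, width, height] in pixels, round what is visible of it).
- manip.silhouettes(target, picture): "pixels" (480x640 bool, what is visible of it) and "rect" ([left, top, width, height] in pixels, round what is visible of it).
The state is a dict: "clock": time; "joints": joint angles; "qd": joint speeds; "effort": joint torques, N m; "eef_pos": TCP position; "eef_rot": TCP orientation; "wrist_force": force on the tool from outside, world axes, zero at the start; "moment": the same for the moment, N m; "finger_gap": finger opening in mm.
Only numpy, scipy, OpenCV 4.12 (cv2) and the standard library are available. Lean on these libraries where they do the work, as an engineer would, in place of code of your own. Each camera call takes 0.05 s, during which the arm holds its last target. There are 200 camera calls.

## Task

Put the loose steel cover on the open screw tin so that it sits fully home and level on the rim; it is too wide to grip, so slide it along the wooden step and onto the tin. First lift out the scoop that hangs on the tin's rim and put it, blade down, in the small open wooden box. Leave the two jars on the step and the can on the bench standing where they are, and do not let the cover fall off the step.

Things in the scene. Friction and masses are not known exactly. Their poses are not given: they have to be found in the camera images.
- step: Fixed wooden step with a flat plank top, 200 mm deep (its x), 380 mm long (its y), top 91.5 mm above the bench. Origin at the centre of its underside. Turned by up to 0.25 rad. A tin stands at each end (y = +247 and -247 mm, x = 0 in its frame; which is which varies), 10 mm gap between plank end and tin wall.
- tin_open: Fixed open round steel tin, outside radius 47 mm, inside radius 44 mm (faceted inside, up to 1 mm either way), 90 mm tall, so its rim is 1.5 mm lower than the step's top. Origin at the centre of its underside, z up. Some screws lie on its floor. The scoop hangs on its rim at the start.
- tin_closed: Fixed tin of the same size that already wears an identical cover (part of it, cannot come off; top 100 mm above the bench). Origin at the centre of its underside.
- cover: Loose plain steel cover, about 0.2 kg, right way up on the step: flange disc radius 55 mm, 10 mm thick, over a plug radius 39.5 mm, 5 mm deep, both with chamfered lower edges. Origin at the centre of the plug's underside, z up. On the step the flange is 5 to 15 mm above the plank. Seated, its origin is 85 mm above the tin's. Slid onto the tin it bridges the gap and drops in near the centre.
- scoop: Loose scoop, about 0.09 kg, hooked over the open tin's rim: 18 mm wide steel hook, flat 34 x 34 mm blade below it inside the tin, round upright wooden grip 14 mm thick above it. While it hangs its origin is on the tin's axis at the tin's underside; in its frame the grip stands at x = -45.5 mm, y = 0, from z = 95 to 160 mm; the blade's lower end is at z = 30 mm.
- scoop_grip (a point): Middle of the scoop's wooden grip on its axis, 105 mm above the blade's lower end.
- scoop_blade (a point): Middle of the scoop's blade.
- caddy: Fixed open wooden box on the bench to the left or right of the step, outside 140 mm (its x) by 100 mm (its y) by 70 mm tall, walls 6 mm, floor about 6 mm. Origin at the centre of its underside.
- jar_a: Loose squat glass jar with steel cap, radius 27 mm, 35 mm tall, standing on the step near an edge. Origin at the centre of its underside. Leave alone.
- jar_b: Loose squat glass jar with white cap, radius 27 mm, 35 mm tall, standing on the step near the other long edge, towards the other end. Origin at the centre of its underside. Leave alone.
- paint_can: Loose closed steel can, radius 45 mm, 110 mm tall, on the bench at the other side of the step from the box. Origin at the centre of its underside. Leave alone.
Things that resemble listed ones, but are neither listed nor needed, are in the scene too. What is shaped like the cover but orange or yellow is not meant.

How it is judged:
By the outcome, as a careful person would: the job done as asked, in the order asked, and still so for the second after the job is handed in, with the robot touching nothing.
It also fails if it takes over 56 s, if anything falls off the work surface, if the arm or the gripper's body presses on something with over 40 N, if the wrist force passes 120 N, or if a joint passes its speed limit or range.

## Working session

There is one attempt and no reset: what is moved stays moved. The work goes in short steps, Python scripts to look and compute and a tool call to move; the robot and the scene stay as the last step left them, time stands still between calls to the robot, and variables do not carry over. Pictures are saved under pics/ and viewed, about 8 in all and at most 12, crops included, and the job is handed in when it is done.

Besides the shell and the picture viewer there is one more tool, called after ">>>" in YAML: its name, and indented under it one key for each argument. send_rows: Moves the arm, as the interface text tells. Its arguments: {"type":"object","properties":{"series":{"type":"array"},"newtons":{"type":"number"}},"required":["series"]}

```bash
mkdir -p pics
cat > h.py <<'E'
import numpy as np, cv2
from cell import manip
def K(c):
    f=240/np.tan(np.radians(c['vfov'])/2); return f,c['cx'],c['cy']
def ray(c,u,v,z):
    f,cx,cy=K(c); P=np.array(c['pose']); d=P[:3,:3]@np.array([(u-cx)/f,(v-cy)/f,1]); o=P[:3,3]
    return o+d*(z-o[2])/d[2]
def proj(c,p):
    f,cx,cy=K(c); P=np.array(c['pose']); q=P[:3,:3].T@(np.array(p,float)-P[:3,3]); return np.array([cx+f*q[0]/q[2],cy+f*q[1]/q[2]])
def save(c,n,crop=None,s=1):
    im=c['img'][:,:,::-1]
    if crop: l,t,w,h=crop; im=im[t:t+h,l:l+w]
    cv2.imwrite('pics/'+n,cv2.resize(im,None,fx=s,fy=s,interpolation=cv2.INTER_CUBIC))
E
python3 - <<'E'
from h import *
s=manip.read_state(); print(s)
for n in('top','side'):
    c=manip.camera(n); save(c,n+'0.png'); print(n,c['vfov'],c['cx'],c['cy'],np.round(c['pose'],3).tolist())
    for t in ['step','tin_open','tin_closed','cover','scoop','scoop_grip','caddy','jar_a','paint_can']:
        print(t,[(np.round(d['rect']).tolist(),round(d['conf'],2)) for d in manip.find_in(t,c)][:5])
E
```

```text
{'clock': 0.0, 'joints': array([-1.36859145e+00,  3.00470086e-01,  1.52158854e+00, -3.88432208e-05,
        1.32067945e+00, -6.65950362e-02]), 'qd': array([-0.00078671,  0.00105528,  0.00027707,  0.0008967 ,  0.0004252 ,
       -0.00135083]), 'effort': array([-3.67568151e-03, -5.31814563e+01, -3.52741063e+01,  7.06866989e-02,
        2.43681466e-02, -1.27103090e-04]), 'eef_pos': array([ 146.00552809, -530.00468376,  212.8837212 ]), 'eef_rot': array([-3.14044727e+00, -3.86829940e-05,  2.68809524e-01]), 'wrist_force': array([ 0.03217471, -0.27232971,  1.09218655]), 'moment': array([-0.0154305 , -0.03665421, -0.0083605 ]), 'finger_gap': 94.13751554481557}
top 55.93869811890968 321.38760361311404 238.96971600988698 [[0.016, -0.999, 0.033, 514.448], [-1.0, -0.016, -0.016, 13.52], [0.017, -0.033, -0.999, 1189.902], [0.0, 0.0, 0.0, 1.0]]
step [([248.0, 187.0, 159.0, 86.0], 0.72), ([406.0, 215.0, 41.0, 36.0], 0.55)]
tin_open [([408.0, 217.0, 38.0, 36.0], 0.87)]
tin_closed [([200.0, 202.0, 53.0, 44.0], 0.78)]
cover [([312.0, 281.0, 43.0, 44.0], 0.8), ([255.0, 295.0, 43.0, 47.0], 0.73), ([302.
[... 572 characters left out ...]
 -0.32, 0.411, 121.956], [-0.52, 0.488, -0.701, 724.734], [0.024, -0.812, -0.583, 718.82], [0.0, 0.0, 0.0, 1.0]]
step [([224.0, 192.0, 174.0, 145.0], 0.95), ([386.0, 162.0, 30.0, 49.0], 0.49)]
tin_open [([353.0, 181.0, 38.0, 32.0], 0.73)]
tin_closed [([214.0, 284.0, 60.0, 72.0], 0.85)]
cover [([374.0, 278.0, 50.0, 36.0], 0.87), ([272.0, 195.0, 44.0, 24.0], 0.64), ([292.0, 224.0, 52.0, 34.0], 0.63), ([356.0, 325.0, 60.0, 47.0], 0.57)]
scoop [([382.0, 176.0, 13.0, 31.0], 0.49)]
scoop_grip []
caddy [([151.0, 372.0, 119.0, 105.0], 0.8)]
jar_a [([244.0, 242.0, 26.0, 30.0], 0.73), ([365.0, 206.0, 19.0, 25.0], 0.68)]
paint_can [([388.0, 164.0, 29.0, 47.0], 0.97), ([214.0, 283.0, 60.0, 74.0], 0.22)]
```

View pics/top0.png

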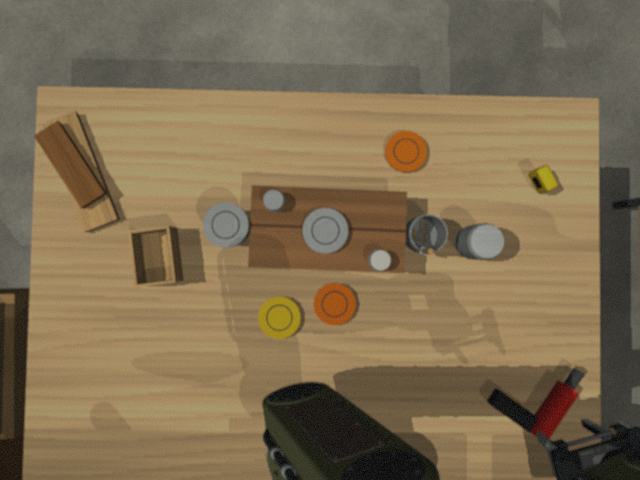

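View pics/side0.png

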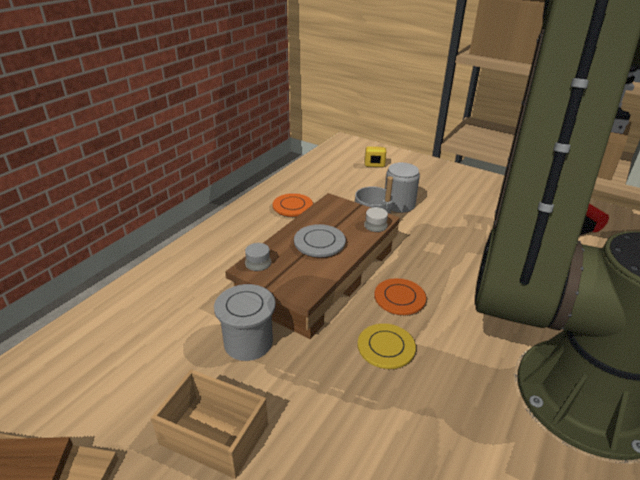

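The pictures show the steel cover on the step at top (326,231). The open tin is at (427,234) with the scoop grip near (424,248). The closed tin is at (226,225), the box at (156,256), the jars at (274,200) and (380,260), and the can at (481,241).

Cover look-alikes:
- Orange discs at (407,151) and (335,304).
- Yellow disc at (279,318).
- The closed tin's cover at (226,225), which is fixed.

The loose steel disc at (326,231) is the one I want. The wooden object at (75,170) and the brown item at the left edge are not the box.

Run:
```python
from h import *
c=manip.camera('top'); d=manip.camera('side'); save(c,'crop1.png',(190,170,330,130),2.4)
def sil(t,c,i=None,near=None):
    L=manip.silhouettes(t,c)
    if near is not None: L=[l for l in L if np.hypot(l['rect'][0]+l['rect'][2]/2-near[0],l['rect'][1]+l['rect'][3]/2-near[1])<15]
    return L[0]['pixels'] if L else None
def cen(m):
    k=max(cv2.findContours(m.astype(np.uint8),0,1)[0],key=cv2.contourArea); return cv2.minEnclosingCircle(k),cv2.minAreaRect(k)
for n,near,z in [('cover',(326,231),106.5),('tin_open',(427,234),90),('tin_closed',(226,225),100),('jar_a',(274,200),126.5),('jar_b',(380,260),126.5),('paint_can',(481,241),110),('caddy',(156,256),70),('step',(327,230),91.5),('scoop',(428,251),150)]:
    m=sil(n,c,near=near)
    if m is None: print(n,None); continue
    e,r=cen(m); print(n,np.round(e[0],1),round(e[1],1),'rect',np.round(r[0]+r[1]+(r[2],),1),'world',ray(c,*e[0],z).round(1),ray(c,*r[0],z).round(1))
    if n in('caddy','step'): print([ray(c,*p,z)[:2].round().tolist() for p in cv2.boxPoints(r)])
for n in('scoop','cover','caddy','tin_open'):
    for l in manip.silhouettes(n,d)[:4]:
        print('side',n,round(l['conf'],2),np.round(l['rect']),cen(l['pixels'])[1])
```

```text
cover None
tin_open [425.  233.6] 21.7 rect [426. 232.  36.  40.  90.] world [ 568.7 -257.7   90. ] [ 572.5 -260.    90. ]
tin_closed None
jar_a [273.5 200. ] 11.3 rect [274. 200.  22.  20.  90.] world [640.2 110.6 126.5] [640.2 109.4 126.5]
jar_b [379. 259.] 11.4 rect [379. 259.  20.  22.  90.] world [ 505.1 -140.2  126.5] [ 505.1 -140.2  126.5]
paint_can [479.1 241. ] 24.4 rect [479.  240.5  37.   48.   90. ] world [ 551.9 -383.3  110. ] [ 553.1 -383.1  110. ]
caddy [156. 255.] 36.8 rect [156.  255.4  57.5  50.2  83.2] world [505.9 401.8  70. ] [504.8 401.7  70. ]
[[567.0, 473.0], [583.0, 351.0], [443.0, 331.0], [427.0, 452.0]]
step [327.4 229.9] 86.4 rect [327.5 227.9 156.3  83.1   2.3] world [573.5 -18.7  91.5] [578.4 -18.7  91.5]
[[482.0, 173.0], [684.0, 169.0], [676.0, -213.0], [473.0, -206.0]]
scoop [425.  248.5] 8.7 rect [425.  249.5   9.   16.   90. ] world [ 531.2 -243.   150. ] [ 528.9 -243.1  150. ]
side scoop 0.77 [384. 176.   8.  33.] ((387.5, 192.0), (30.0, 7.0), 90.0)
side cover 0.87 [272. 194.  40.  25.] ((292.0, 204.0), (22.0, 40.0), 90.0)
side cover 0.86 [290. 223.  52.  34.] ((318.5, 239.5), (33.0, 51.0), 90.0)
side cover 0.6 [373. 278.  53.  38.] ((399.5, 296.0), (36.0, 51.0), 90.0)
side cover 0.56 [355. 324.  59.  45.] ((385.5, 345.5), (45.0, 57.0), 90.0)
side caddy 0.76 [151. 371. 117. 106.] ((208.95828247070312, 419.9248352050781), (109.712158203125, 86.94027709960938), 23.085134506225586)
side tin_open 0.75 [353. 182.  39.  32.] ((374.04132080078125, 196.36239624023438), (38.98353576660156, 21.934223175048828), 16.699243545532227)
```

View pics/crop1.png

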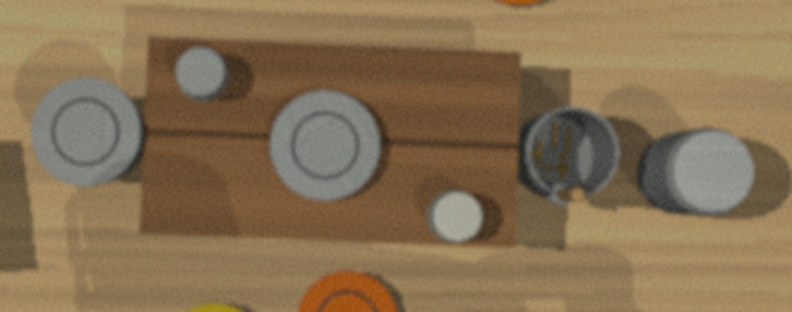

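Run:
```python
from h import *
c=manip.camera('top'); d=manip.camera('side')
q=lambda x,y:(190+x/2.4,170+y/2.4)
to=ray(c,*q(572,154),90);tc=ray(c,*q(86,132),100);cv=ray(c,*q(325,145),106.5);jb=ray(c,*q(456,216),126.5);ja=ray(c,*q(201,73),126.5)
D=(to-tc)[:2];print('open',to,'closed',tc,'cover',cv,'jb',jb,'ja',ja,'dist',np.hypot(*D))
u=D/np.hypot(*D); n=np.array([-u[1],u[0]]); m=(to+tc)[:2]/2
print('u',u,'n',n,'mid',m,'yaw of u',np.arctan2(u[1],u[0]))
for k,p in dict(cover=cv,jb=jb,ja=ja).items(): print(k,'along',(p[:2]-m)@u,'lat',(p[:2]-m)@n)
for x,y in [(150,38),(520,53),(515,245),(140,235)]:
    p=ray(c,*q(x,y),91.5)[:2]-m; print('corner',(p@u).round(1),(p@n).round(1))
# scoop: top view grip blob, search angle of grip about tin axis vs both views
S=lambda im,t:[l['pixels'] for l in manip.silhouettes(t,im)][:1]
ms=S(d,'scoop'); mt=S(c,'scoop')
for M in(ms,mt):
    if M: ys,xs=np.nonzero(M[0]); print(xs.min(),xs.max(),ys.min(),ys.max())
for a in range(-180,180,15):
    g=to[:2]+45.5*np.array([np.cos(np.radians(a)),np.sin(np.radians(a))])
    print(a,g.round(),[proj(k,[*g,z]).round().tolist() for k in(c,d) for z in(100,160)])
print(proj(d,[*to[:2],90]),proj(d,[*tc[:2],100]),proj(d,cv))
save(d,'crop2.png',(330,150,120,90),6)
```

```text
open [ 567.33611479 -265.74400004   90.        ] closed [580.87730747 226.35652284 100.        ] cover [571.46637211 -13.42908447 106.5       ] jb [ 502.77863009 -142.62668576  126.5       ] ja [639.17613052 109.96006267 126.5       ] dist 492.2867949865659
u [-0.02750672 -0.99962162] n [ 0.99962162 -0.02750672] mid [574.10671113 -19.6937386 ] yaw of u -1.5983065118863897
cover along -6.1896566456048525 lat -2.811660026555194
jb along 124.84843284860263 lat -67.91961026595835
ja along -131.3945886910345 lat 61.4784481535568
corner -188.0 98.8
corner 188.9 100.6
corner 191.0 -94.9
corner -188.4 -101.0
382 392 176 207
418 432 246 254
-180 [ 522. -266.] [[429.0, 253.0], [436.0, 253.0], [392.0, 198.0], [394.0, 176.0]]
-165 [ 523. -278.] [[434.0, 252.0], [441.0, 252.0], [393.0, 196.0], [396.0, 174.0]]
-150 [ 528. -288.] [[439.0, 250.0], [446.0, 250.0], [394.0, 193.0], [396.0, 172.0]]
-135 [ 535. -298.] [[443.0, 247.0], [450.0, 247.0], [393.0, 191.0], [395.0, 169.0]]
-120 [ 545. -305.] [[445.0, 244.0], [453.0, 243.0], [390.0, 189.0], [393.0, 167.0]]
-105 [ 556. -310.] [[447.0, 239.0], [455
[... 913 characters left out ...]
3.0], [360.0, 197.0], [361.0, 175.0]]
75 [ 579. -222.] [[411.0, 229.0], [417.0, 227.0], [363.0, 199.0], [364.0, 177.0]]
90 [ 567. -220.] [[411.0, 234.0], [416.0, 232.0], [367.0, 201.0], [369.0, 179.0]]
105 [ 556. -222.] [[411.0, 239.0], [417.0, 238.0], [371.0, 202.0], [373.0, 180.0]]
120 [ 545. -226.] [[413.0, 243.0], [419.0, 242.0], [376.0, 202.0], [378.0, 180.0]]
135 [ 535. -234.] [[416.0, 247.0], [422.0, 247.0], [381.0, 202.0], [383.0, 180.0]]
150 [ 528. -243.] [[420.0, 250.0], [426.0, 250.0], [386.0, 201.0], [388.0, 179.0]]
165 [ 523. -254.] [[424.0, 252.0], [431.0, 252.0], [389.0, 200.0], [392.0, 178.0]]
[374.95945078 196.22253365] [245.42708308 304.58342825] [320.21460715 239.1100919 ]
```

View pics/crop2.png

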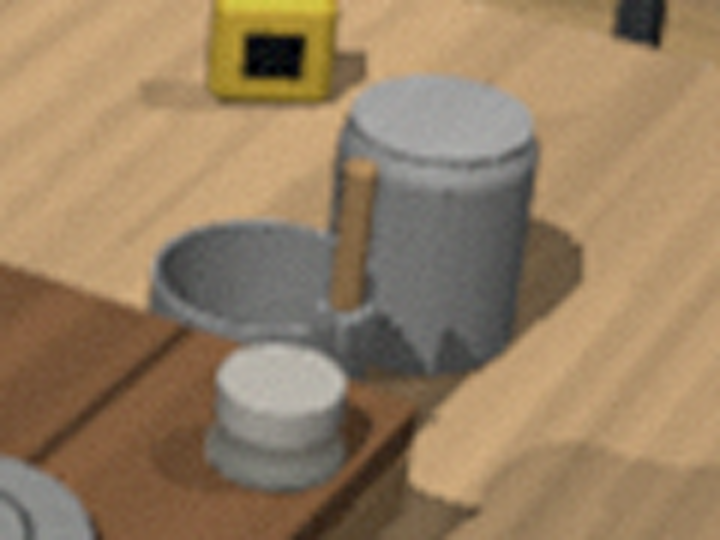

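The crop shows the scoop grip with its top at side pixel (390,177) and its foot at (388,201). That puts it at about 157° round the open tin, world ≈ (525, -248). The measured tin spacing is 492 mm against the given 494, so the geometry holds. I'll move above the grip with the jaws tangential to the tin wall.

>>> send_rows:
  series:
    - [[0.6,44,-17,0,4],[0.6,90,-35,0,10],[0.6,135,-52,0,18],[0.6,180,-70,0,26],[0.6,225,-87,0,34],[0.6,270,-105,0,38.5],[0.6,315,-122,0,38.5],[0.6,360,-140,0,38.5],[0.6,405,-157,0,38.5],[0.6,440.7,-171,0,38.5]]
  newtons: 25

```text
clock: 2.95
eef_pos: [527.3, -246.4, 213.5]
eef_rot: [-3.142, -0.0, -0.402]
wrist_force: [0.3, -1.3, -0.4]
finger_gap: 56.3
```

Run:
```python
from h import *
s=manip.read_state(); print(s['clock'],s['eef_pos'],s['eef_rot'],s['finger_gap'])
c=manip.camera('top');d=manip.camera('side')
a=d['img'][120:240,310:450,::-1]; b=c['img'][195:295,100:240,::-1]
r=lambda i:cv2.resize(i,None,fx=4,fy=4,interpolation=cv2.INTER_CUBIC)
cv2.imwrite('pics/m1.png',cv2.resize(np.vstack([r(a),r(b)]),None,fx=.68,fy=.68))
```

```text
2.95 [ 527.32897356 -246.35920409  213.47215339] [-3.14151076e+00 -2.08894077e-04 -4.02141265e-01] 56.30621709501316
```

View pics/m1.png

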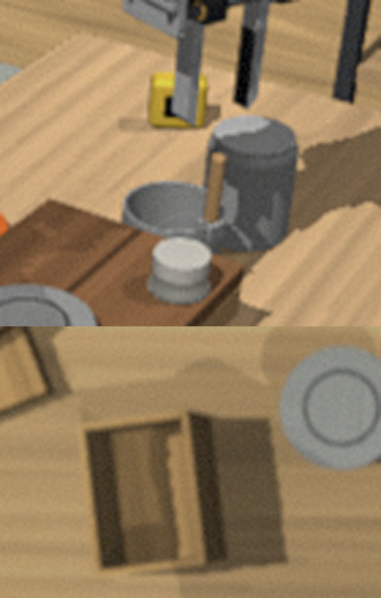

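>>> send_rows:
  series:
    - [[0.6,0,0,30,0],[0.6,0,0,60,0],[0.6,0,0,80,0],[0.6,0,0,89.5,0],[0.6,0,0,89.5,0],[0,0,0,89.5,0],[0,0,0,89.5,0],[0,0,0,89.5,0],[0,0,0,89.5,0],[0,0,0,89.5,0]]
  newtons: 25

```text
clock: 4.05
eef_pos: [525.6, -248.4, 124.3]
eef_rot: [3.141, -0.0, -0.403]
wrist_force: [-0.7, -0.5, 0.3]
finger_gap: 19.6
```

Run:
```python
from h import *
c=manip.camera('top')
P=[ray(c,100+x/2.72,195+(y-326)/2.72,70)[:2] for x,y in [(86,430),(187,415),(206,562),(100,568)]]
print(np.round(P),np.mean(P,0),[np.hypot(*(P[i]-P[i-1])) for i in range(4)],[np.degrees(np.arctan2(*(P[i]-P[i-1])[::-1])) for i in range(4)])
print(manip.read_state()['finger_gap'])
d=manip.camera('side')
for l in manip.find_in('caddy',d)[:1]: print(l)
m=np.mean(P,0)
for yaw in(0,.05,.1,.15,.2):
    R=np.array([[np.cos(yaw),-np.sin(yaw)],[np.sin(yaw),np.cos(yaw)]])
    for k in(c,d): print(yaw,[proj(k,[*(m+R@[sx*70,sy*50]),70]).round(1).tolist() for sx,sy in((1,1),(1,-1),(-1,-1),(-1,1))])
save(d,'crop3.png',(140,350,150,130),4)
```

```text
[[559. 463.]
 [574. 372.]
 [441. 352.]
 [434. 447.]] [501.77901128 408.49641904] [np.float64(125.46294317887254), np.float64(91.83930585303911), np.float64(134.32595072316659), np.float64(95.25003944799643)] [np.float64(7.435183807380775), np.float64(-80.52440936053246), np.float64(-171.15410007409128), np.float64(94.09334055042252)]
16.03527204857371
{'rect': [152.1, 369.2, 118.0, 108.9], 'conf': 0.6}
0 [[133.6, 227.9], [174.4, 228.6], [172.9, 285.4], [131.9, 284.8]]
0 [[153.8, 410.3], [200.1, 366.3], [268.6, 404.9], [225.3, 456.4]]
0.05 [[132.2, 228.9], [173.0, 227.6], [174.3, 284.4], [133.4, 285.9]]
0.05 [[153.2, 412.7], [197.5, 367.1], [268.6, 402.5], [228.3, 455.3]]
0.1 [[130.8, 230.0], [171.5, 226.6], [175.7, 283.3], [134.8, 286.8]]
0.1 [[152.9, 415.2], [194.9, 368.0], [268.4, 400.2], [231.3, 454.0]]
0.15 [[129.5, 231.2], [170.0, 225.8], [177.0, 282.1], [136.4, 287.6]]
0.15 [[152.6, 417.6], [192.4, 369.0], [268.1, 397.9], [234.2, 452.6]]
0.2 [[128.2, 232.4], [168.4, 225.0], [178.3, 280.9], [137.9, 288.4]]
0.2 [[152.5, 420.1], [189.9, 370.1], [267.7, 395.6], [237.0, 451.1]]
```

View pics/crop3.png

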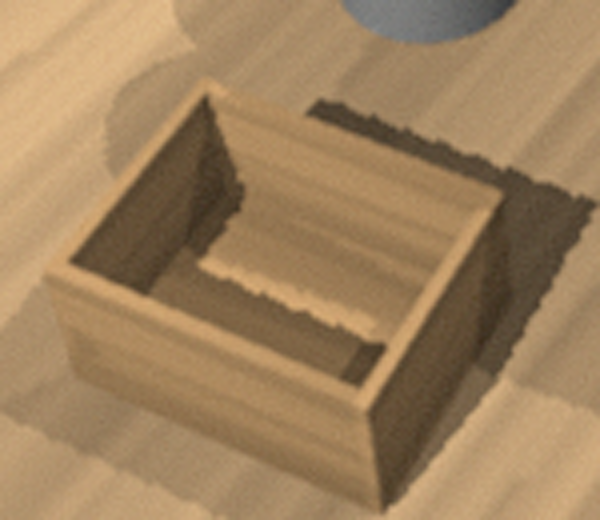

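The box's rim corners are at side (152,417), (192,371), (266,398) and (231,452). That fits centre ≈ (503, 408), yaw 0.15. The jaws are closing on the grip (16 mm, still moving), so I'll finish the grip and lift straight up.

>>> send_rows:
  series:
    - [[0,0,0,0,0],[0,0,0,0,0],[0,0,0,-8,0],[0,0,0,-20,0],[0,0,0,-40,0],[0,0,0,-65,0],[0,0,0,-90,0],[0,0,0,-115,0],[0,0,0,-125,0],[0,0,0,-125,0]]

```text
clock: 5.2
eef_pos: [525.8, -248.5, 250.5]
eef_rot: [3.141, -0.003, -0.403]
wrist_force: [-1.0, 0.1, -1.6]
finger_gap: 13.5
```

>>> send_rows:
  series:
    - [[0,-7,-15,0,-3],[0,-20,-43,0,-9],[0,-35,-76,0,-16],[0,-50,-108,0,-23],[0,-65,-141,0,-30],[0,-80,-173,0,-37],[0,-95,-206,0,-44],[0,-110,-238,0,-51],[0,-124,-268,0,-57],[0,-132,-286,0,-61]]

```text
clock: 6.2
eef_pos: [515.1, 69.3, 247.6]
eef_rot: [-3.14, 0.002, 0.67]
wrist_force: [0.7, -0.5, -0.8]
finger_gap: 13.5
```

>>> send_rows:
  series:
    - [[0,10,-13,0,-3],[0,28,-38,0,-9],[0,49,-67,0,-16],[0,71,-97,0,-23],[0,92,-126,0,-30],[0,113,-155,0,-37],[0,135,-185,0,-44],[0,156,-213,0,-51],[0,175,-240,0,-57],[0,186,-254.5,0,-60.7]]

```text
clock: 7.2
eef_pos: [504.9, 384.2, 247.0]
eef_rot: [-3.139, 0.001, 1.729]
wrist_force: [-0.3, 0.2, -1.9]
finger_gap: 13.4
```

>>> send_rows:
  series:
    - [[0,0,0,0,0],[0,0,0,0,0]]

```text
clock: 7.4
eef_pos: [506.0, 381.5, 247.7]
eef_rot: [-3.14, 0.001, 1.721]
wrist_force: [1.7, 0.1, 0.3]
finger_gap: 13.7
```

Run:
```python
from h import *
s=manip.read_state(); print(s['eef_pos'],s['eef_rot'],s['finger_gap'])
d=manip.camera('side'); save(d,'crop4.png',(110,240,220,240),2.5)
```

```text
[505.95709564 381.49058735 247.68445853] [-3.13971068e+00  1.01567433e-03  1.72115794e+00] 13.682934289453431
```

View pics/crop4.png

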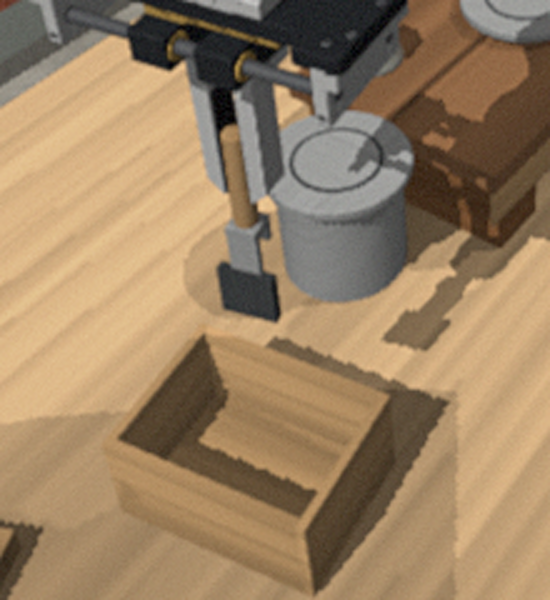

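The scoop hangs straight with the blade at crop (248,292), in line with the box's long wall, and the hook side faces the near wall. Lowering now.

>>> send_rows:
  series:
    - [[0,0,0,15,0],[0,0,0,40,0],[0,0,0,65,0],[0,0,0,90,0],[0,0,0,110,0],[0,0,0,125,0],[0,0,0,135,0],[0,0,0,141,0],[0,0,0,145,0],[0,0,0,145,0]]

```text
clock: 8.45
eef_pos: [506.8, 381.6, 104.0]
eef_rot: [3.141, -0.0, 1.721]
wrist_force: [-0.2, -0.2, -1.0]
finger_gap: 13.5
```

>>> send_rows:
  series:
    - [[0,0,0,2,0],[0,0,0,3.5,0],[0,0,0,3.5,0]]

```text
clock: 8.75
eef_pos: [506.7, 381.6, 100.5]
eef_rot: [3.142, -0.0, 1.721]
wrist_force: [0.2, 0.6, -0.5]
finger_gap: 13.3
```

Run:
```python
from h import *
d=manip.camera('side'); save(d,'crop5.png',(110,300,220,180),3)
```

```text
(no output)
```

View pics/crop5.png

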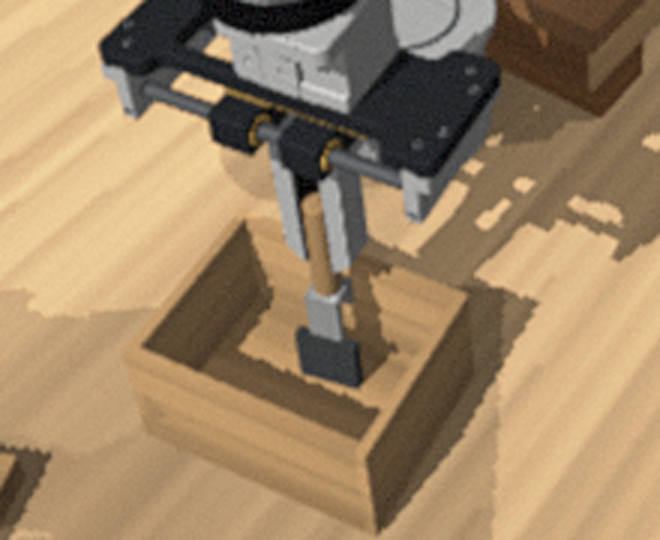

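The blade is down in the box, next to the inner face of the far wall. Release and rise.

>>> send_rows:
  series:
    - [[0.3,0,0,0,0],[0.5,0,0,0,0],[0.5,0,0,0,0],[0.5,0,0,0,0],[0.5,0,0,-20,0],[0.5,0,0,-50,0],[0.5,0,0,-85,0],[0.5,0,0,-120,0],[0.5,0,0,-150,0],[0.5,0,0,-150,0]]

```text
clock: 9.8
eef_pos: [507.7, 382.3, 255.3]
eef_rot: [3.135, -0.003, 1.721]
wrist_force: [0.3, -0.1, 0.2]
finger_gap: 47.0
```

Run:
```python
from h import *
s=manip.read_state(); print(s['clock'],s['eef_pos'],s['eef_rot'],s['finger_gap'])
c=manip.camera('top');d=manip.camera('side')
a=d['img'][340:480,110:330,::-1]; b=c['img'][180:285,220:440,::-1]
cv2.imwrite('pics/m2.png',cv2.resize(np.vstack([a,b]),None,fx=2.4,fy=2.4,interpolation=cv2.INTER_CUBIC))
```

```text
9.8 [507.6730624  382.26452837 255.27679459] [ 3.13501530e+00 -3.11013166e-03  1.72096623e+00] 46.97804875568113
```

View pics/m2.png

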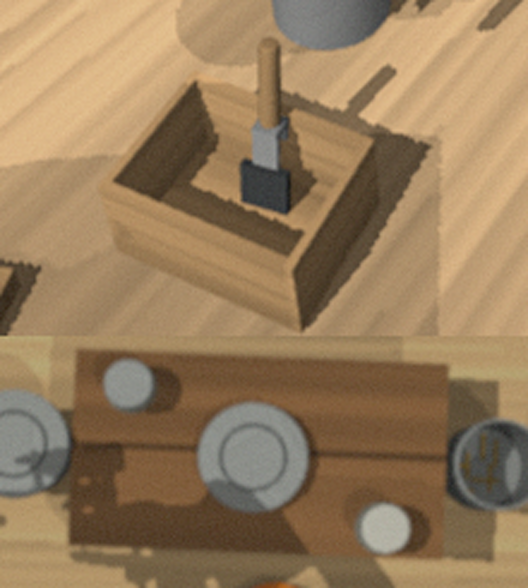

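The scoop stands in the box leaning on the far wall, blade at crop (266,187). The cover (crop 254,456) and the jars have not moved. Next I go behind the cover with the fingers about 60 mm apart to push it as a two-point cradle. jar_b sits at lateral -68 mm, so I'll bow the path away from it.

>>> send_rows:
  series:
    - [[0.64,-40,2,0,1],[0.64,-85,4,0,3],[0.64,-130,7,0,5],[0.64,-175,9,0,7],[0.64,-220,12,0,9],[0.64,-265,14,20,10.2],[0.64,-305,16,50,10.2],[0.64,-331.6,17,80,10.2],[0.64,-331.6,17,105,10.2],[0.64,-331.6,17,105,10.2]]

```text
clock: 10.9
eef_pos: [571.0, 55.4, 140.9]
eef_rot: [-3.134, 0.0, 1.541]
wrist_force: [-0.4, 0.1, -0.5]
finger_gap: 60.2
```

>>> send_rows:
  series:
    - [[0.64,0,0,0,0],[0.64,0,0,0,0],[0.64,0,0,0,0]]

```text
clock: 11.2
eef_pos: [573.5, 56.8, 146.7]
eef_rot: [3.14, -0.0, 1.544]
wrist_force: [-0.2, 0.3, -0.4]
finger_gap: 60.1
```

Run:
```python
from h import *
s=manip.read_state(); print(s['eef_pos'],s['eef_rot'],s['finger_gap'])
d=manip.camera('side'); print([(np.round(l['rect']),l['conf']) for l in manip.find_in('cover',d)[:3]])
save(d,'crop6.png',(190,130,230,220),2.5)
```

```text
[573.52469746  56.79952889 146.67613226] [ 3.13974117e+00 -1.03361048e-04  1.54370789e+00] 60.11237838107084
[(array([294., 226.,  47.,  30.]), 0.94), (array([373., 278.,  54.,  38.]), 0.69), (array([272., 197.,  38.,  22.]), 0.64)]
```

View pics/crop6.png

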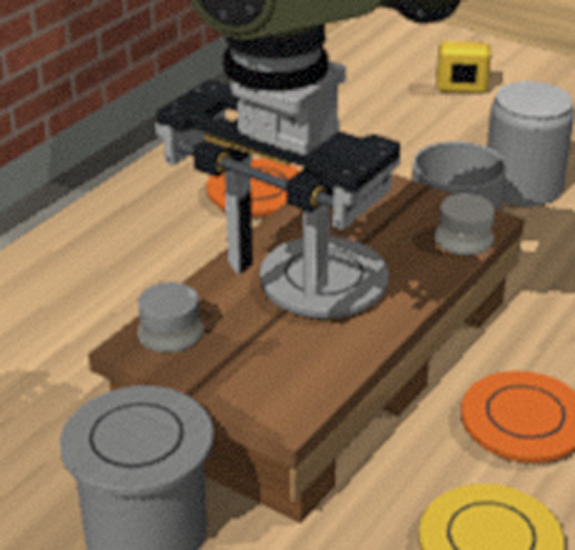

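The fingers hang behind the cover, clear of jar_a and the closed tin, and the cover is at crop (323,278). Lowering beside it.

>>> send_rows:
  series:
    - [[0.64,0,0,15,0],[0.64,0,0,30,0],[0.64,0,0,38,0],[0.64,0,0,42,0],[0.64,0,0,42,0],[0.64,0,0,42,0]]

```text
clock: 11.9
eef_pos: [573.4, 56.3, 104.1]
eef_rot: [3.141, -0.0, 1.543]
wrist_force: [0.4, -0.3, 0.5]
finger_gap: 60.4
```

>>> send_rows:
  series:
    - [[0.64,-7,0,1,0],[0.64,-14,0,1,0],[0.64,-20,0,1,0],[0.64,-26,1.5,1,0],[0.64,-34,4,1,0],[0.64,-42,6.5,1,0],[0.64,-50,9,1,0],[0.64,-58,11.5,1,0],[0.64,-66,14,1,0],[0.64,-74,16,1,0]]

```text
clock: 12.9
eef_pos: [587.3, -18.8, 102.4]
eef_rot: [-3.142, -0.0, 1.543]
wrist_force: [-1.1, 1.6, 2.1]
finger_gap: 60.3
```

```bash
cat > cov.py <<'E'
from h import *
m=np.array([574.1,-19.7]);u=np.array([-.0275,-.9996]);n=np.array([.9996,-.0275])
s=manip.read_state(); t=s['eef_pos'][:2]-m; print(s['clock'],'tcp along/lat',t@u,t@n,s['eef_pos'][2],s['wrist_force'].round(1))
d=manip.camera('side')
L=manip.silhouettes('cover',d)
# fit the cover's top rim by comparing with visible steel mask
best=None
for l in L:
    r=l['rect']; p=(ray(d,r[0]+r[2]/2,r[1]+r[3]/2,100)[:2]-m)
    if abs(p@n)<60: print('cover box centre along/lat',(p@u).round(1),(p@n).round(1),'conf',round(l['conf'],2),np.round(r))
for z,k in((126.5,(124.8,-67.9)),): print('jar_b top expect px',proj(d,[*(m+k[0]*u+k[1]*n),z]).round(1))
print([np.round(l['rect']) for l in manip.find_in('jar_b',d)])
E
python3 cov.py
```

```text
12.9 tcp along/lat -1.213764801165318 13.130092349810745 102.43481710906993 [-1.1  1.6  2.1]
cover box centre along/lat 47.2 12.3 conf 0.97 [304. 213.  48.  29.]
jar_b top expect px [377.1 213.6]
[array([365., 207.,  19.,  27.]), array([246., 242.,  24.,  28.])]
```

The cover follows the fingers. It is at about along 50, lat 13, as planned, with 1.6 N of push.

>>> send_rows:
  series:
    - [[0.64,-8,2.5,0,0],[0.64,-16,5,0,0],[0.64,-24,7.5,0,0],[0.64,-32,9.5,0,0],[0.64,-40,11,0,0],[0.64,-48,12,0,0],[0.64,-56,12,0,0],[0.64,-64,12,0,0],[0.64,-72,12,0,0],[0.64,-80,12,0,0]]

```text
clock: 14.05
eef_pos: [596.8, -99.1, 102.5]
eef_rot: [3.142, -0.0, 1.543]
wrist_force: [0.3, 1.4, -0.4]
finger_gap: 59.7
```

```bash
python3 cov.py
```

```text
14.05 tcp along/lat 78.78501334835754 24.846505074410324 102.4754484721632 [ 0.3  1.4 -0.4]
cover box centre along/lat 128.9 22.6 conf 0.6 [321. 195.  44.  31.]
jar_b top expect px [377.1 213.6]
[array([366., 207.,  20.,  26.]), array([246., 240.,  24.,  33.]), array([213., 287.,  62.,  71.])]
```

>>> send_rows:
  series:
    - [[0.64,-7,-0.5,0,0],[0.64,-14,-1.5,0,0],[0.64,-21,-3.5,0,0],[0.64,-28,-6,0,0],[0.64,-35,-8.5,0,0],[0.64,-42,-11,0,0],[0.64,-49,-13.5,0,0],[0.64,-56,-16,0,0],[0.64,-63,-18.5,0,0],[0.64,-70,-20.5,0,0]]

```text
clock: 15.2
eef_pos: [574.2, -168.4, 102.5]
eef_rot: [3.141, -0.0, 1.543]
wrist_force: [1.1, 2.3, 1.7]
finger_gap: 60.4
```

```bash
python3 cov.py
python3 - <<'E'
from h import *
d=manip.camera('side'); save(d,'crop7.png',(290,130,160,130),4)
E
```

```text
15.2 tcp along/lat 148.65791579880215 4.188352500604199 102.53946397246057 [1.1 2.3 1.7]
cover box centre along/lat 194.1 -3.0 conf 0.66 [345. 189.  42.  27.]
jar_b top expect px [377.1 213.6]
[array([366., 207.,  18.,  23.])]
```

View pics/crop7.png

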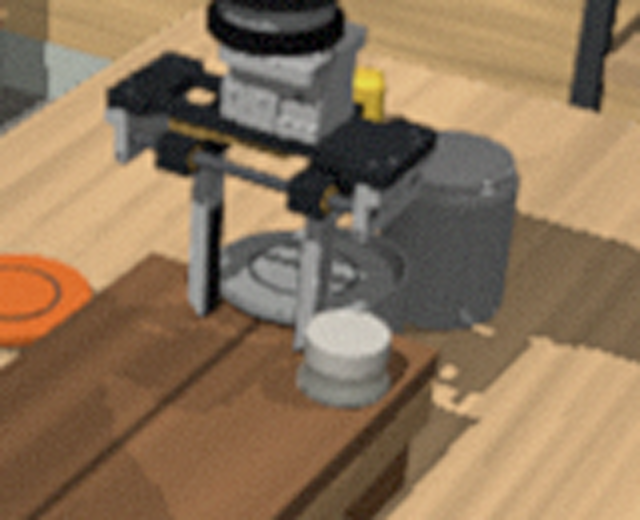

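The cover bridges the gap, in contact with both fingers (crop 310,275), and jar_b is clear. Final slow push.

>>> send_rows:
  series:
    - [[0.64,-5,-1,0,0],[0.64,-10,-2,0,0],[0.64,-15,-3,0,0],[0.64,-20,-4,0,0],[0.64,-25,-4,0,0],[0.64,-30,-4,0,0],[0.64,-34,-4,0,0],[0.64,-38,-4,0,0],[0.64,-41,-4,0,0],[0.64,-43,-4,0,0]]

```text
clock: 16.4
eef_pos: [569.2, -211.1, 102.4]
eef_rot: [-3.142, 0.0, 1.543]
wrist_force: [0.2, 0.6, -0.4]
finger_gap: 60.0
```

```bash
python3 cov.py
python3 - <<'E'
from h import *
d=manip.camera('side'); save(d,'crop8.png',(310,130,140,110),5)
E
```

```text
16.4 tcp along/lat 191.45025926203317 0.32532101901269445 102.41177442734482 [ 0.2  0.6 -0.4]
cover box centre along/lat 236.8 -2.6 conf 0.59 [353. 182.  43.  26.]
jar_b top expect px [377.1 213.6]
[array([247., 244.,  23.,  27.]), array([368., 206.,  19.,  25.])]
```

View pics/crop8.png

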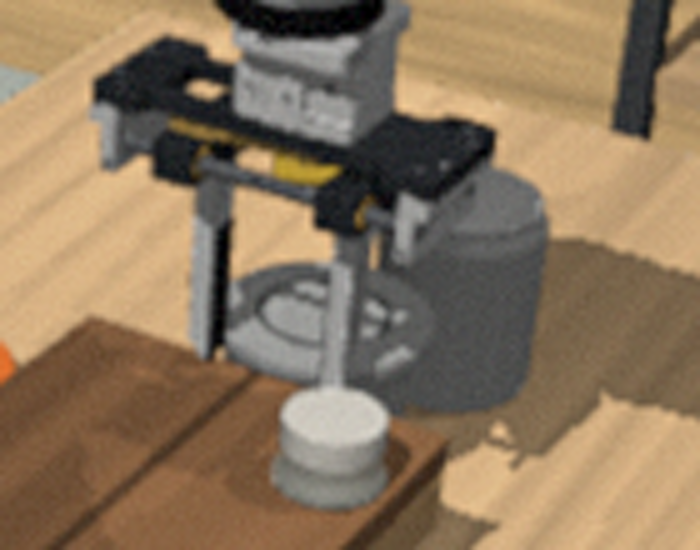

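The cover sits over the tin (crop 330,320) and the push force has fallen to nearly nothing. I've used all 12 views, so the remaining checks are numeric. I'll back off, rise, and gently press or probe the top; seated, it should be at z = 100.

>>> send_rows:
  series:
    - [[0.64,8,0,0,0],[0.64,18,0,0,0],[0.64,18,0,-20,0],[0.64,18,0,-50,0],[0.85,0,0,-50,0],[0.85,-30,0,-50,0],[0.85,-55,0,-40,0],[0.85,-55,0,-25,0],[0.85,-55,0,-14,0],[0.85,-55,0,-14,0]]

```text
clock: 17.6
eef_pos: [566.9, -264.3, 114.1]
eef_rot: [-3.138, -0.002, 1.544]
wrist_force: [-0.1, -0.0, 0.2]
finger_gap: 79.9
```

>>> send_rows:
  series:
    - [[0.85,0,0,2,0],[0.85,0,0,4,0],[0.85,0,0,5,0],[0.85,0,0,6,0],[0.85,0,0,6,0]]

```text
clock: 18.1
eef_pos: [567.7, -265.6, 110.5]
eef_rot: [3.141, 0.0, 1.543]
wrist_force: [-0.2, -0.0, 0.3]
finger_gap: 79.8
```

>>> send_rows:
  series:
    - [[0.85,0,0,1,0],[0.85,0,0,2,0],[0.85,0,0,2,0]]

```text
clock: 18.4
eef_pos: [567.7, -265.7, 108.4]
eef_rot: [-3.142, -0.0, 1.543]
wrist_force: [-0.3, -1.0, 0.5]
finger_gap: 80.0
```

>>> send_rows:
  series:
    - [[0.85,0,0,0.8,0],[0.85,0,0,0.8,0],[0.85,0,0,0.8,0]]

```text
clock: 18.7
eef_pos: [567.7, -265.8, 108.3]
eef_rot: [3.141, 0.0, 1.543]
wrist_force: [-2.9, 1.2, 6.4]
finger_gap: 79.8
```

Contact at tip z ≈ 100.2 on both sides with 6 N, which is the seated height. Now the far and near edges.

>>> send_rows:
  series:
    - [[0.85,0,0,-6,0],[0.4,-20,0,-8,0],[0.4,-38,0,-8,0],[0.4,-38,0,-8,0],[0.4,-38,0,-8,0],[0.4,-38,0,-4,0],[0.4,-38,0,-2,0],[0.4,-38,0,-1,0],[0.4,-38,0,0.2,0],[0.4,-38,0,0.2,0]]

```text
clock: 19.7
eef_pos: [566.6, -303.3, 108.3]
eef_rot: [3.142, -0.0, 1.543]
wrist_force: [-3.9, 3.3, 8.5]
finger_gap: 37.8
```

>>> send_rows:
  series:
    - [[0.4,0,0,-6,0],[0.4,20,0,-8,0],[0.4,50,0,-8,0],[0.4,76,0,-8,0],[0.4,76,0,-8,0],[0.4,76,0,-4,0],[0.4,76,0,-2,0],[0.4,76,0,-1,0],[0.4,76,0,0,0],[0.4,76,0,0,0]]

```text
clock: 20.7
eef_pos: [568.5, -228.2, 108.2]
eef_rot: [-3.142, -0.0, 1.542]
wrist_force: [-4.9, 3.5, 10.1]
finger_gap: 37.3
```

Both edges also give 100.2–100.3, so the cover is seated and level. Retreat and run a final numeric check.

>>> send_rows:
  series:
    - [[0.4,0,0,-15,0],[0.4,0,0,-50,0],[0.4,0,0,-90,0],[0.4,0,0,-130,0],[0.4,40,-40,-130,0],[0.4,75,-75,-130,0],[0.4,110,-110,-130,0],[0.4,140,-140,-130,0],[0.4,140,-140,-130,0],[0.4,140,-140,-130,0]]

```text
clock: 21.7
eef_pos: [432.9, -83.9, 238.7]
eef_rot: [3.139, 0.001, 1.543]
wrist_force: [0.3, -0.5, -0.3]
finger_gap: 37.7
```

Run:
```python
from h import *
s=manip.read_state(); print(s['clock'],s['eef_pos'],s['wrist_force'].round(1))
for v in('top','side'):
    c=manip.camera(v)
    for t in['cover','scoop','scoop_blade','jar_a','paint_can','tin_open']:
        print(v,t,[(np.round(l['rect']).tolist(),round(l['conf'],2)) for l in manip.find_in(t,c)[:5]])
    print('expected cover top px',proj(c,[567.2,-266.2,100]).round(1),'jar tops',proj(c,[502.8,-142.6,126.5]).round(1),proj(c,[639.2,110,126.5]).round(1))
```

```text
21.7 [432.85819275 -83.93366543 238.69068975] [ 0.3 -0.5 -0.3]
top cover [([257.0, 294.0, 44.0, 48.0], 0.92), ([385.0, 127.0, 40.0, 43.0], 0.87), ([314.0, 282.0, 28.0, 44.0], 0.7), ([407.0, 213.0, 43.0, 46.0], 0.6)]
top scoop [([159.0, 252.0, 10.0, 10.0], 0.45)]
top scoop_blade []
top jar_a [([376.0, 251.0, 14.0, 15.0], 0.62), ([263.0, 188.0, 22.0, 24.0], 0.6)]
top paint_can [([453.0, 222.0, 54.0, 36.0], 0.8), ([376.0, 250.0, 15.0, 18.0], 0.37)]
top tin_open []
expected cover top px [429.6 234. ] jar tops [380. 260.] [273.7 200.4]
side cover [([374.0, 278.0, 50.0, 36.0], 0.8), ([356.0, 322.0, 57.0, 44.0], 0.75), ([270.0, 193.0, 45.0, 24.0], 0.71), ([353.0, 183.0, 42.0, 25.0], 0.65), ([244.0, 246.0, 28.0, 25.0], 0.62)]
side scoop [([210.0, 354.0, 21.0, 73.0], 0.62)]
side scoop_blade [([210.0, 350.0, 22.0, 80.0], 0.98)]
side jar_a [([248.0, 244.0, 19.0, 29.0], 0.66)]
side paint_can [([392.0, 163.0, 22.0, 47.0], 0.79)]
side tin_open []
expected cover top px [375.4 192.7] jar tops [377.1 213.6] [258.6 250.1]
```

```bash
python3 -c "
from cell import manip; print(manip.sign_off())"
```

```text
the job is handed in; nothing more can be done
None
```

The scoop is in the box, blade down, and the cover sits seated and level on the open tin. I handed the job in at about 22 s on the robot's clock.

- **Scoop:** I lifted it off the rim and set it blade down in the box, where it leans on the inner wall. I saw it there after release, and the final side picture still found it there.
- **Cover:** I pushed it along the step with two fingers, bowing the path around jar_b, and onto the tin. Pressing at the sides, the far edge and the near edge met its top at 100.2–100.3 mm each time. Seated height is 100 mm. The pressing force stayed at 12 N or less.
- **Final pictures:** The cover was where expected from above, and jar_a and the can stood in their places.
- **Not fully confirmed:** I had no views left after the push, so the seating rests on the probing and the detectors. In the last pictures jar_b was only partly found from above and missed from the side, probably because the arm hid it. It stood in its place in the view right after the push, and I passed it with clearance and felt no unexpected force.

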